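Swap the print-head gauge in the label printer

TASK

The label printer's sprung print head is propped on the white gauge, which is too thin: pull it out and stand it fully home in the free, white-framed pocket of the green rack. Then take the yellow gauge from the rack, slide its blade upright into the head gap until its black line is level with the top of the gap, and let go so that it stays there, nipped by the head. Leave the blue gauge, the tall bottle and the two sample jars alone.

Things in the scene. Friction and masses are not known exactly. Their poses are not given: they have to be found in the camera images.
- white_gauge: Gauge with a white handle and a 3 mm thick steel blade, at the start nipped upright in the printer's head gap (18 to 30 mm deep). Loose, 40 to 85 g. Origin: middle of the blade's bottom tip; z up, x the blade's normal, y its width. Blade 24 mm wide, z 0 to 60 mm, lowest 4 mm 0.75 mm thinner a side; block handle z 60 to 105, 14 mm (x) by 34 mm (y). Same after a half turn about z.
- yellow_gauge: Gauge with a yellow handle and a 5 mm thick steel blade, at the start standing in a rack pocket. Loose, 40 to 85 g. Origin: middle of the blade's bottom tip; z up, x the blade's normal, y its width. Blade 24 mm wide, z 0 to 60 mm, lowest 4 mm 0.75 mm thinner a side; block handle z 60 to 105, 14 mm (x) by 34 mm (y). Same after a half turn about z.
- yellow_gauge_line (a point): Middle of the 3 mm high black band round the yellow gauge's blade, 30 mm above its tip; axes as the gauge's.
- blue_gauge: Bystander: gauge with a blue handle and a 4 mm thick blade, standing in another rack pocket. Loose, 40 to 85 g. Origin: middle of the blade's bottom tip; z up, x the blade's normal, y its width. Blade 24 mm wide, z 0 to 60 mm, lowest 4 mm 0.75 mm thinner a side; block handle z 60 to 105, 14 mm (x) by 34 mm (y). Same after a half turn about z.
- rack: Fixed green block 50 (x) by 200 (y) by 66 mm high; origin under its centre. Three pockets in its top at y = -64, 0, +64 mm, each 8 (x) by 29 mm (y), 63 mm deep, 2 mm chamfer. A gauge fully home rests its handle's underside on the rack's top, tip 6 mm above the rack's underside, x and y along the rack's.
- free_pocket: Flat white frame (40 by 54 mm) on the rack's top round the pocket that is empty at the start; origin at the middle of that pocket's mouth, 66 mm above the bench; axes as the rack's.
- printer: Fixed grey and black label printer, cover off, 200 mm (x) by 170 mm (y), origin under its centre; body top 105 mm high, head gap standing out to 125 mm; a white label roll (radius 28 mm, 100 mm long in y, centre 58 mm towards +x) rises to 126 mm. A blade in the gap lies flat on the platen, so its centre is half its thickness (white 1.5, yellow 2.5 mm) towards +x from point gap.
- gap (a point): Mouth of the head gap, 125 mm above the bench, 20 mm towards -x from the printer's centre: point on the plane of the fixed black platen's face, mid-length, level with the tops of platen and head. Axes as the printer's. Gap along y, 34 mm long between orange cheeks, straight down below 6 mm radius lips, closed 50 mm down. Platen face at x = 0, head face at x = 2 mm + joint head.
- head (a joint): Slide of the aluminium print head along the printer's +x, 0 to 7 mm, in m; 0 = closed, 2 mm gap left. Sprung shut (3 N at 0, 0.5 N more per mm): a blade pushes it open, needs several newtons to slide in or out and stays by friction where it is let go. Reads 1 mm on the white gauge, 3 mm on the yellow.
- spray_bottle: Bystander: white bottle with a red cap, 56 mm across, 180 mm high, standing loose between printer and rack; origin under its centre.
- jar_teal: Bystander: clear sample jar with a teal cap, 50 mm across, 70 mm high, loose, beyond the printer; origin under its centre.
- jar_amber: Bystander: clear sample jar with a yellow cap, 50 mm across, 70 mm high, loose, beyond the rack; origin under its centre.

How it is judged:
By the outcome, as a careful person would: the job done as asked, in the order asked, and still so for the second after the job is handed in, with the robot touching nothing.
It also fails if it takes over 61 s, if anything falls off the work surface, if the arm or the gripper's body presses on something with over 40 N, if the wrist force passes 120 N, or if a joint passes its speed limit or range.

ROBOT

A 6-joint arm with a two-finger parallel gripper is mounted at the origin on the work surface. World frame = base frame: x ahead of the robot, y to its left, z up, the work surface at z = 0. Lengths are in mm, angles in rad, forces in N, time in s.
With the tool pointing down it reaches from about 350 to 725 mm from the base axis. Payload 6 kg.
Tool frame: the origin (TCP) lies at the very end of the fingers, on their centre line; the grasp point (between the pads) lies 19 mm behind it; z points along the fingers, y is the line along which they close (so a half turn about z gives the same grasp; the last joint's range is limited). The gripper opens to 85 mm and grips with 20 to 120 N. Pads are 22 mm wide; open, the fingers measure 114 mm over their backs; the gripper's body (76 mm by 85 mm) begins 54 mm behind the grasp point. The pads swing forward as they close: fully open they stand 13 mm farther back than shut.
Start: joints at [-0.793, 0.04, 0.085, 0, -1.615, -0.334], TCP at [257.63, -541.849, 231.261] pointing down, gripper open.
Joint ranges: [-2.56, 2.56], [-1.29, 2.01], [-1.08, 1.49], [-3.29, 1.98], [-2.81, -0.18], [-2.99, 2.99]. Speed limits (rad/s): [2.57, 2.57, 3.01, 3.14, 3.14, 3.14].

INTERFACE

Orientations are given as a rotation vector (axis times angle).
In Python, from station import r gives the robot as it stands.
- The arm moves only by the shell command python3 -m jog 'ROWS'. ROWS is JSON, a list of rows, each a list of 3 entries, a list of its own where there are three numbers: the shift along the world's x, y, z in mm, then the turn, a rotation vector about the world's x, y, z in degrees, then the opening, from 0 (shut) to 1 (fully open). A call has 1 to 5 rows; each row is the pose to reach, as a shift and turn from the pose commanded when the call began; what a row does not reach only later rows make up. A row lasts 1/8 s, in which the tool goes at most 62.5 mm and 10.7 degrees, less where a joint would pass 70% of its speed; a pose out of reach is approached as far as the arm can. A call with a gripper value outside its range is refused whole. The fingers move at their own pace and stop on an object; the grip force is fixed at half the most. Time passes only in rows, so rows that repeat a pose let the fingers close. It gives the time, the measured TCP pose, the force, the opening and the grip force at its end, in the units of the state.
- r.read_state(): the state, without advancing time (a new reading comes with each control period).
- r.capture(name): name is "scene" or "side" or "wrist"; returns the picture (480x640x3 uint8, red, green, blue); there is no depth.
- r.camera_info(name): a dict with "fov_y" (degrees; the focal length in pixels is half the picture's height over the tangent of half this angle, whatever the lens; pixels are square), "cx", "cy" (the principal point, pixels), "T" (4x4, takes a point from camera to world coordinates); the wrist camera has in their place "mount" (4x4, takes a point from camera to tool coordinates, whose origin is the TCP and whose axes are the flange's). Camera axes: x right, y down, z forward; pixel columns grow to the right and rows downward; lengths in mm; the calibration is good to about 2 mm. The wrist camera is an equidistant fisheye: a pixel r from the principal point sees the ray r / f radians off the axis. A picture is of the moment at which its call begins: read the wrist's pose just before it. camera_info takes no time and is no camera call.
- r.sign_off(): hands the job in; it is judged then, once.
The state is a dict: "clock": time; "joint_pos": joint angles; "qd": joint speeds; "effort": joint torques, N m; "ee_pos": TCP position; "eef_rot": TCP orientation; "ft_force": force on the tool from outside, world axes, zero at the start; "wrist_torque": the same for the moment, N m; "width": finger opening in mm; "grasp_force": force on a finger pad.
Only numpy, scipy, OpenCV 4.12 (cv2) and the standard library are available. Lean on these libraries where they do the work, as an engineer would, in place of code of your own. Each camera call takes 0.05 s, during which the arm holds its last target. There are 200 camera calls.

## Working session

There is one attempt and no reset: what is moved stays moved. The work goes in short steps, Python scripts to look and compute and a shell command to move; the robot and the scene stay as the last step left them, time stands still between calls to the robot, and variables do not carry over. Pictures are saved under pics/ and viewed, at most 10 in all, crops included, and the job is handed in when it is done.

```bash
mkdir -p pics
python3 - <<'E'
from station import r
import cv2,numpy as np
s=r.read_state();print(s)
for n in("scene","side","wrist"):
    print(n,{k:np.round(v,4).tolist() for k,v in r.camera_info(n).items() if not isinstance(v,str)})
    cv2.imwrite(f"pics/{n}0.png",r.capture(n)[:,:,::-1])
E
```

```text
{'clock': 0.0, 'joint_pos': array([-7.93298225e-01,  4.07981146e-02,  8.38240305e-02, -4.65375277e-04,
       -1.61547142e+00, -3.33684991e-01]), 'qd': array([-4.06516731e-04,  5.26096016e-04, -2.22204930e-03,  4.00297650e-03,
       -3.20924268e-05, -1.58933287e-03]), 'effort': array([-2.33893597e-04, -3.68210793e+01,  3.47415018e+01,  6.93256259e+00,
       -5.45611212e-03,  6.69186733e-06]), 'ee_pos': array([ 257.56687922, -541.55369653,  230.29355044]), 'eef_rot': array([ 6.91359096e-01, -3.06408827e+00, -2.58568557e-03]), 'ft_force': array([-1.32145718,  0.24170019,  0.19387954]), 'wrist_torque': array([-0.00280432, -0.00853963,  0.01182625]), 'grasp_force': 0.0, 'width': 85.42218658863646}
scene {'fov_y': 45.7219, 'cx': 323.9736, 'cy': 238.2664, 'T': [[-0.8203, 0.408, -0.4008, 961.6531], [0.5719, 0.5793, -0.5808, 605.6847], [-0.0048, -0.7056, -0.7086, 832.6366], [0.0, 0.0, 0.0, 1.0]]}
side {'fov_y': 55.5844, 'cx': 312.5324, 'cy': 242.1132, 'T': [[-0.9263, -0.2116, 0.3119, 310.3781], [-0.3769, 0.5126, -0.7715, 595.0429], [0.0033, -0.8322, -0.5545, 534.3017], [0.0, 0.0, 0.0, 1.0]]}
wrist {'fov_y': 65.7065, 'cx': 319.4814, 'cy': 241.8594, 'mount': [[0.0002, -0.9664, -0.2569, 64.2859], [1.0, 0.0001, 0.0005, -0.6272], [-0.0005, -0.2569, 0.9664, -144.5717], [0.0, 0.0, 0.0, 1.0]]}
```

View pics/scene0.png

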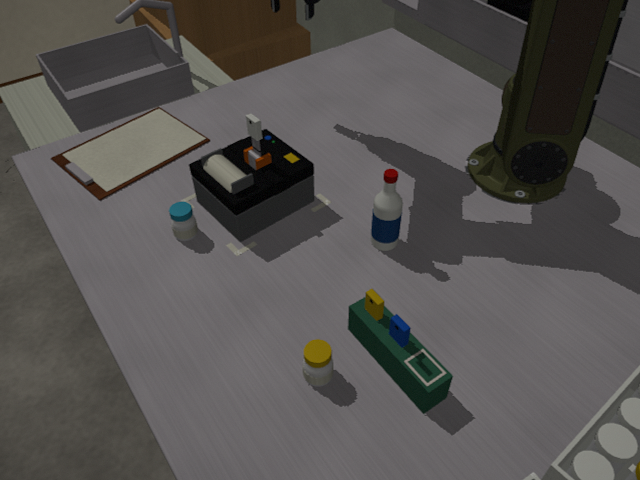

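View pics/side0.png

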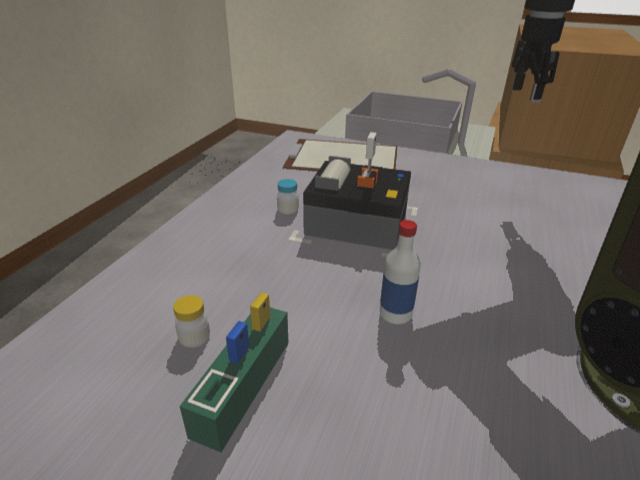

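The scene view shows the printer around (253,175), the white gauge at (254,130), the bottle at (387,215), and the rack around (400,350) with the free frame at (425,368). The side view shows the white gauge at (371,150) and the free frame at (214,390). I'll enlarge these areas to get precise pixels.

Run:
```python
import cv2,numpy as np
o=np.zeros((600,800,3),np.uint8)
for n,x,y,w,h,X,Y in[("scene",345,285,110,82*1.0,0,0),("scene",215,105,110,82,400,0),("side",178,288,125,94,0,300),("side",320,122,100,75,400,300)]:
    pass
s=cv2.imread("pics/scene0.png");d=cv2.imread("pics/side0.png")
for im,x,y,w,h,X,Y in[(s,340,282,120,90,0,0),(s,200,105,120,90,400,0),(d,180,290,120,90*1,0,300),(d,310,120,120,90,400,300)]:
    o[Y:Y+300,X:X+400]=cv2.resize(im[y:y+h,x:x+w],(400,300),interpolation=cv2.INTER_CUBIC)
cv2.imwrite("pics/c.png",o)
```

```text
(no output)
```

View pics/c.png

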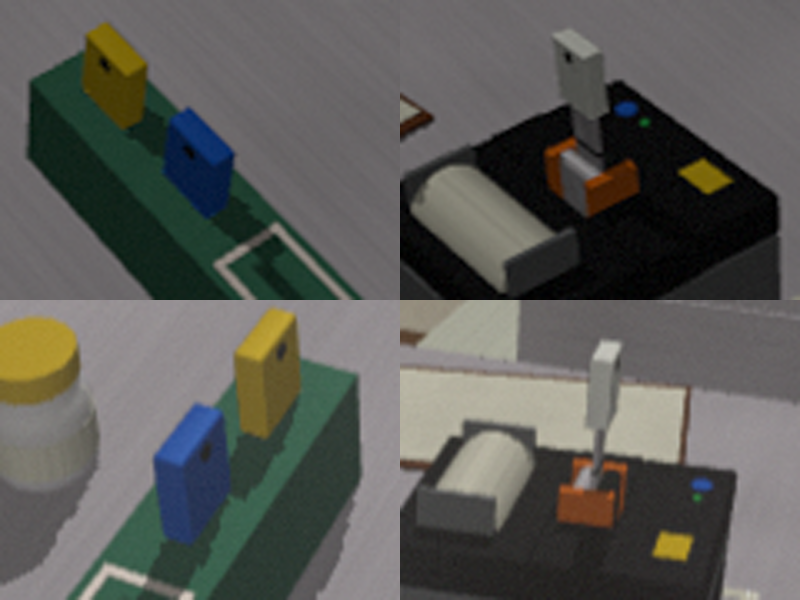

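The crops show all three handle tops, the gap cheeks and the rack edges clearly. Next I triangulate the handle tops, the frame, the printer's top corners and the bottle cap.

```bash
cat > h.py <<'E'
import numpy as np
from station import r
from scipy.spatial.transform import Rotation as R
def ray(n,u,v,pose=None):
    c=r.camera_info(n);f=240/np.tan(np.radians(c["fov_y"]/2))
    x,y=u-c["cx"],v-c["cy"]
    if n=="wrist":
        q=np.hypot(x,y)+1e-9;t=q/f;d=np.array([x/q*np.sin(t),y/q*np.sin(t),np.cos(t)])
        P=np.eye(4);P[:3,:3]=R.from_rotvec(pose[1]).as_matrix();P[:3,3]=pose[0]
        T=P@np.array(c["mount"])
    else: d=np.array([x/f,y/f,1]);T=np.array(c["T"])
    d=T[:3,:3]@d
    return T[:3,3],d/np.linalg.norm(d)
def tri(*rs):
    A=sum(np.eye(3)-np.outer(d,d) for o,d in rs);b=sum((np.eye(3)-np.outer(d,d))@o for o,d in rs)
    p=np.linalg.solve(A,b);return p,max(np.linalg.norm(np.cross(p-o,d)) for o,d in rs)
def atz(ry,z): o,d=ry;return o+d*(z-o[2])/d[2]
def proj(p,pose):
    c=r.camera_info("wrist");f=240/np.tan(np.radians(c["fov_y"]/2))
    P=np.eye(4);P[:3,:3]=R.from_rotvec(pose[1]).as_matrix();P[:3,3]=pose[0]
    q=np.linalg.inv(P@np.array(c["mount"]))@np.append(p,1);t=np.arctan2(np.hypot(q[0],q[1]),q[2]);k=f*t/np.hypot(q[0],q[1])
    return c["cx"]+k*q[0],c["cy"]+k*q[1]
E
python3 - <<'E'
from h import *
np.set_printoptions(precision=1,suppress=True)
for n,a,b in[("yel",(374.8,296.4),(260.4,300.2)),("blue",(400,322.8),(237.6,329.9)),("frame",(425.5,366),(213,389)),("white",(254,118.8),(372.4,134.1)),("pc",(313.4,164.1),(410.5,171)),("cap",(390,172),(407,226)),
 ("tealcap",(181,211),(287,185)),("ambcap",(318,350),(189,305))]:
    print(n,*tri(ray("scene",*a),ray("side",*b)))
for u in[(313.4,164.1),(265.4,129.6)]: print(atz(ray("scene",*u),105))
for u in[(410.5,171),(325.9,161.1),]: print(atz(ray("side",*u),105))
for u in[(405,364),(424,349),(446,368),(427,384)]: print(atz(ray("scene",*u),66))
E
```

```text
yel [561.4 169.8 109.9] 0.3420249638580187
blue [561.8 233.3 109.5] 0.6407850217920954
frame [561.7 299.6  70.4] 0.33937518063240246
white [ 529.4 -259.6  208.5] 2.4854578889046213
pc [ 446.6 -168.7  155.2] 32.70886124766924
cap [396.5   0.9 177.8] 2.3384955247375956
tealcap [ 717.  -252.6   64.9] 0.7177639928154226
ambcap [680.6 179.8  69.6] 0.27299673666597285
[ 443.9 -181.4  105. ]
[ 461.3 -346.4  105. ]
[ 457.9 -349.6  105. ]
[ 650.9 -328.   105. ]
[582.9 276.5  66. ]
[540.1 272.8  66. ]
[535.7 318.4  66. ]
[578.6 322.3  66. ]
```

Everything agrees with the given sizes: handle tops ≈109 mm in the rack, white top ≈208 mm. The printer's yaw is ≈6°. Now I move over the white gauge, turning about +71°.

```bash
python3 -m jog '[[[50,50,10],[0,0,10],1],[[90,90,20],[0,0,20],1],[[130,130,30],[0,0,30],1],[[170,170,40],[0,0,40],1],[[210,210,50],[0,0,50],1]]'; python3 -m jog '[[[30,35,0],[0,0,10],1],[[62,72,0],[0,0,20],1],[[62,72,0],[0,0,21],1],[[62,72,0],[0,0,21],1]]'
python3 - <<'E'
from station import r
import cv2
s=r.read_state();print(s["ee_pos"],s["eef_rot"],s["joint_pos"],s["ft_force"])
cv2.imwrite("pics/w1.png",r.capture("wrist")[:,:,::-1])
E
```

```text
clock: 0.78
ee_pos: [468.7, -330.2, 281.4]
eef_rot: [1.929, -2.479, -0.0]
ft_force: [1.8, -1.1, 0.4]
width: 85.6
grasp_force: 0.0
clock: 1.27
ee_pos: [529.5, -259.9, 281.0]
eef_rot: [2.341, -2.094, -0.001]
ft_force: [0.2, -0.1, 0.4]
width: 85.4
grasp_force: 0.0
[ 529.49581741 -259.88822862  281.01954129] [ 2.34146627e+00 -2.09364214e+00 -7.50057150e-04] [-1.16506143e-01  2.49594528e-02  1.59753793e-01  2.22211701e-04
 -1.70632949e+00  2.28175606e-01] [ 0.15396663 -0.13564116  0.35153692]
```

View pics/w1.png

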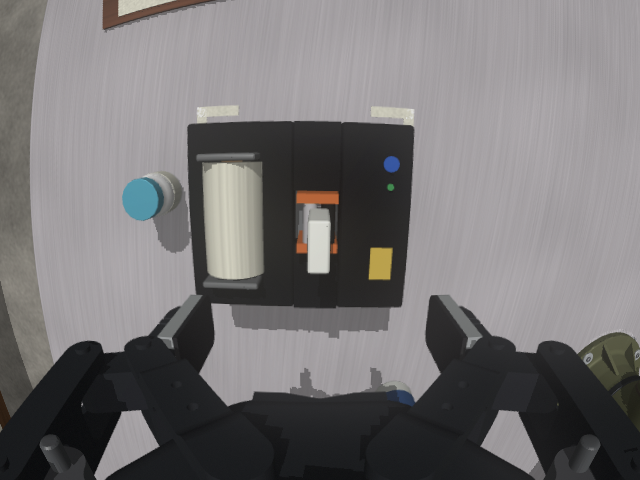

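The wrist view shows the white handle's top centred near (319,247), with edges at u≈308–330 and v≈222–272. The orange cheeks are at (317,197) and (302–337,248), and the printer top's corners at (188,126), (413,126), (403,306) and (197,303).

Run:
```python
from h import *
import cv2
np.set_printoptions(precision=1,suppress=True)
s=r.read_state();P=(s["ee_pos"],s["eef_rot"])
for u in[(319,247),(308,272),(329,272),(309,222),(330,222)]: print(u,atz(ray("wrist",*u,P),208))
C=[atz(ray("wrist",*u,P),105) for u in[(188,126),(413,126),(403,306),(197,303)]]
for c in C:print(c)
e=C[0]-C[1];print(np.degrees(np.arctan2(e[1],e[0])));e=C[2]-C[1];print(np.degrees(np.arctan2(-e[0],e[1])));e=C[3]-C[0];print(np.degrees(np.arctan2(-e[0],e[1])))
print("tri",tri(ray("wrist",319,247,P),ray("scene",254,118.8),ray("side",372.4,134.1)))
im=cv2.imread("pics/w1.png")[175:295,240:400];cv2.imwrite("pics/w1c.png",cv2.resize(im,None,fx=5,fy=5,interpolation=2))
```

```text
(319, 247) [ 530.7 -264.3  208. ]
(308, 272) [ 535.7 -247.4  208. ]
(329, 272) [ 522.7 -248.9  208. ]
(309, 222) [ 538.3 -279.1  208. ]
(330, 222) [ 525.8 -280.4  208. ]
[ 655.1 -333.   105. ]
[ 458.4 -352.7  105. ]
[ 440.5 -185.5  105. ]
[ 640.1 -165.3  105. ]
5.720887603271314
6.108828960987302
5.11320306510962
tri (array([ 529.7, -263. ,  206.8]), np.float64(2.9524348511826832))
```

View pics/w1c.png

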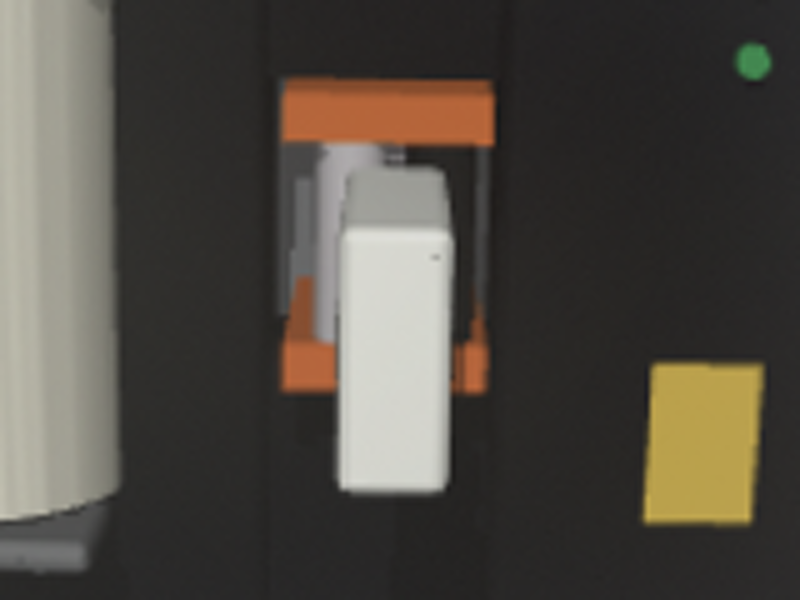

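White's top centre is at (530.7, −264.3), and yaw is ≈5.8°. I'll descend and grip.

```bash
python3 -m jog '[[[1,-4,-50],[0,0,-0.6],1],[[1,-4,-95],[0,0,-0.6],1],[[1,-4,-111],[0,0,-0.6],1],[[1,-4,-111],[0,0,-0.6],0.4],[[1,-4,-111],[0,0,-0.6],0]]'; python3 -m jog '[[[0,0,0],[0,0,0],0],[[0,0,0],[0,0,0],0],[[0,0,0],[0,0,0],0],[[0,0,0],[0,0,0],0]]'
```

```text
clock: 1.95
ee_pos: [531.4, -264.6, 173.0]
eef_rot: [-2.33, 2.105, -0.006]
ft_force: [0.4, 0.3, 0.3]
width: 51.4
grasp_force: 0.0
clock: 2.45
ee_pos: [530.9, -264.0, 171.1]
eef_rot: [-2.331, 2.105, -0.002]
ft_force: [-1.4, -0.0, 3.2]
width: 13.4
grasp_force: 60.4
```

```bash
python3 -m jog '[[[0,0,10],[0,0,0],0],[[0,0,20],[0,0,0],0],[[0,0,35],[0,0,0],0],[[0,0,55],[0,0,0],0],[[0,0,70],[0,0,0],0]]'; python3 -m jog '[[[0,50,0],[0,0,0],0],[[3,110,0],[0,0,0],0],[[8,170,0],[0,0,0],0],[[14,230,0],[0,0,0],0],[[20,290,0],[0,0,0],0]]';python3 -m jog '[[[0,60,0],[0,0,0],0],[[5,120,0],[0,0,-1],0],[[10,180,0],[0,0,-2],0],[[10,210,0],[0,0,-2],0],[[10,210,0],[0,0,-2],0]]'
python3 - <<'E'
from station import r
import cv2
s=r.read_state();print(s["ee_pos"],s["eef_rot"],s["joint_pos"],s["ft_force"],s["width"])
cv2.imwrite("pics/w2.png",r.capture("wrist")[:,:,::-1])
E
```

```text
clock: 3.08
ee_pos: [530.8, -264.2, 242.9]
eef_rot: [-2.331, 2.105, -0.003]
ft_force: [1.1, -0.6, -0.4]
width: 13.6
grasp_force: 60.0
clock: 3.7
ee_pos: [550.6, 28.0, 241.6]
eef_rot: [-2.331, 2.105, -0.001]
ft_force: [0.3, -0.0, -1.0]
width: 13.2
grasp_force: 60.0
clock: 4.32
ee_pos: [560.3, 238.2, 240.2]
eef_rot: [2.297, -2.142, -0.0]
ft_force: [0.3, -0.1, -0.6]
width: 13.5
grasp_force: 60.1
[560.30571036 238.17758811 240.23348415] [ 2.29682221e+00 -2.14223891e+00 -4.43676417e-04] [ 7.30451574e-01  6.55890460e-02  1.27533675e-01 -2.10114955e-04
 -1.63356282e+00 -6.60845958e-01] [ 0.25031426 -0.12048132 -0.63887556] 13.459658510676185
```

View pics/w2.png

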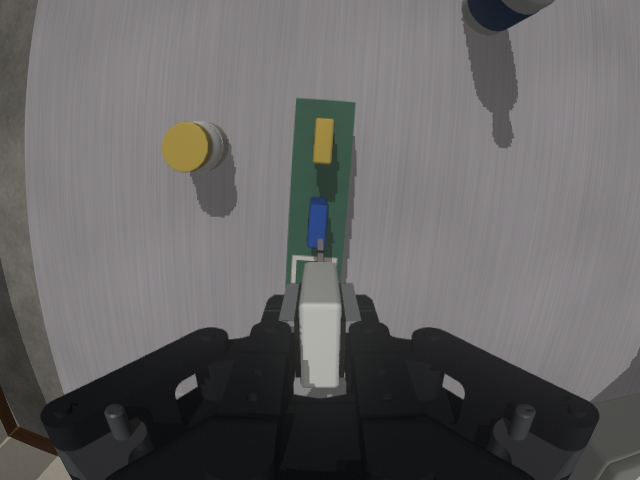

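The held white gauge's tip is near (320,240). The blue gauge is at (318,222), the yellow at (324,140), and the frame is partly hidden at (315,257). I'll shift +y so the frame is clear and the view gives a second measurement.

```bash
python3 -m jog '[[[0,50,0],[0,0,0],0],[[0,100,0],[0,0,0],0],[[0,100,0],[0,0,0],0],[[0,100,0],[0,0,0],0]]'
python3 - <<'E'
from station import r
import cv2,numpy as np
s=r.read_state();print(s["ee_pos"],s["eef_rot"])
np.save("p3.npy",[s["ee_pos"],s["eef_rot"]])
im=r.capture("wrist")[:,:,::-1];cv2.imwrite("pics/w3.png",im)
a=cv2.resize(im[60:260,240:400],(480,600),interpolation=2)
b=cv2.resize(cv2.imread("pics/w2.png")[80:280,260:366],(318,600),interpolation=2)
cv2.imwrite("pics/w3c.png",np.hstack([a,b]))
E
```

```text
clock: 4.88
ee_pos: [561.0, 335.1, 240.9]
eef_rot: [-2.293, 2.147, -0.001]
ft_force: [-0.5, -0.6, -0.0]
width: 13.1
grasp_force: 60.1
[560.98962204 335.12675683 240.86504746] [-2.29345087e+00  2.14678660e+00 -6.35778486e-04]
```

View pics/w3c.png

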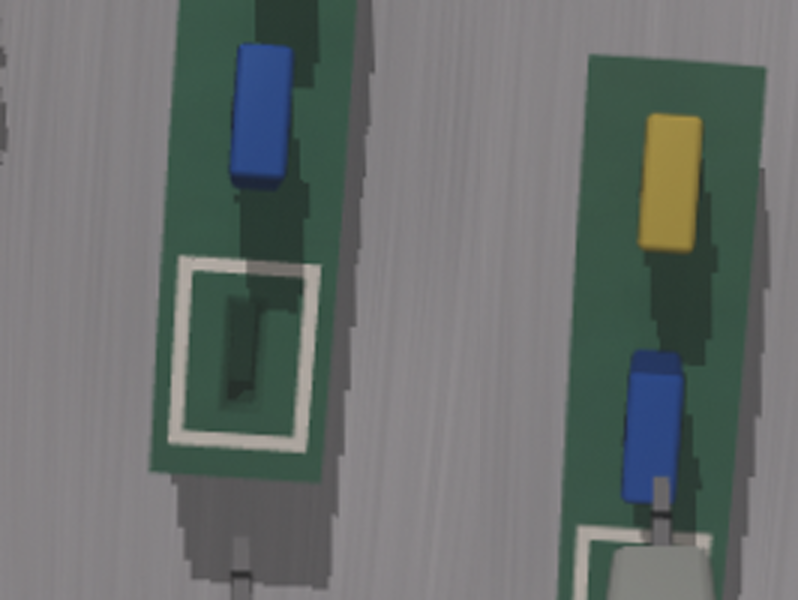

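The left crop gives the frame's centre at pixel (321.2,178.0), the blue gauge at (327.3,97.0) and the held tip at (320.3,239.3). The right crop (previous view) gives yellow at (323.6,140.7) and blue at (317.3,225.7).

Run:
```python
from h import *
np.set_printoptions(precision=1,suppress=True)
P3=np.load("p3.npy");P2=np.array([[560.306,238.178,240.233],[2.29682,-2.14224,-.00044]])
W=lambda u,v,P:ray("wrist",u,v,P)
L=lambda a,b:(240+a/3,60+b/3); Q=lambda a,b:(260+(a-480)/3,80+b/3)
def yaw(p,q,ax):
    e=q-p; e=e if e[ax]>0 else -e
    return np.degrees(np.arctan2(e[1],e[0]) if ax==0 else np.arctan2(-e[0],e[1]))
F=[atz(W(*L(*u),P3),66) for u in[(178,256),(322,265),(306,453),(167,443)]];print("frame",np.mean(F,0),[yaw(F[0],F[1],0),yaw(F[3],F[2],0),yaw(F[0],F[3],1),yaw(F[1],F[2],1)],np.linalg.norm(F[0]-F[1]),np.linalg.norm(F[1]-F[2]))
B3=[atz(W(*L(*u),P3),111) for u in[(238,43),(293,45),(286,180),(231,175)]];print("blue3",np.mean(B3,0),yaw(B3[0],B3[3],1),yaw(B3[1],B3[2],1))
Y=[atz(W(*Q(*u),P2),111) for u in[(649,114),(702,117),(693,251),(639,246)]];print("yel2",np.mean(Y,0),yaw(Y[0],Y[3],1),yaw(Y[1],Y[2],1))
print("blue tri",tri(W(327.3,97,P3),W(317.3,225.7,P2)), atz(W(317.3,225.7,P2),111))
print("frame tri",tri(W(321.2,178,P3),ray("scene",425.5,366),ray("side",213,389)))
print("yel tri",tri(W(323.6,140.7,P2),ray("scene",374.8,296.4),ray("side",260.4,300.2)))
c=[atz(W(*Q(*u),P2),66) for u in[(589,55),(766,67)]];print("rackend",c,yaw(*c,0),np.linalg.norm(c[0]-c[1]))
print("tip",atz(W(320.3,239.3,P3),P3[0][2]-69), "toolyaw",2*np.degrees(np.arctan2(P3[1][1],P3[1][0]))-90)
```

```text
frame [562.7 298.5  66. ] [np.float64(0.28073071093428087), np.float64(-0.3984964665571526), np.float64(-0.033050552986122035), np.float64(-0.46535232282903705)] 40.949585201740526 54.73631084748514
blue3 [562.7 233.8 111. ] 0.8616856426404503 0.9274925100116493
yel2 [562.7 169.6 111. ] -0.3359827370563692 0.361747041278263
blue tri (array([562.8, 233.8, 109.2]), np.float64(0.067286511864539)) [562.9 233.4 111. ]
frame tri (array([562.1, 298.8,  69.5]), np.float64(1.0551604333705193))
yel tri (array([561.8, 169.7, 109.8]), np.float64(0.815640290278589))
rackend [array([587.7, 134.1,  66. ]), array([537.7, 133.8,  66. ])] 0.25893508238163315 49.986050253990776
tip [561.9 325.2 171.9] toolyaw 183.78366682956994
```

The rack is square to the world (yaw ≈0), with the free pocket at (562.7, 298.5) and sizes matching (41×55, 50.0). I align and lower to just above the mouth.

```bash
python3 -m jog '[[[2,-38.5,0],[0,0,-3.8],0],[[2,-38.5,-45],[0,0,-3.8],0],[[2,-38.5,-85],[0,0,-3.8],0],[[2,-38.5,-100],[0,0,-3.8],0],[[2,-38.5,-100],[0,0,-3.8],0]]'
python3 - <<'E'
from station import r
import cv2,numpy as np
s=r.read_state();print(s["ee_pos"],s["eef_rot"],s["ft_force"])
im=r.capture("wrist")[:,:,::-1]
a=cv2.resize(im[120:360,220:420],(500,600),interpolation=2)
cv2.imwrite("pics/w4c.png",a)
E
```

```text
clock: 5.55
ee_pos: [562.8, 296.7, 140.5]
eef_rot: [2.221, -2.221, 0.001]
ft_force: [0.2, -0.1, -0.5]
width: 13.0
grasp_force: 60.0
[562.8181906  296.72703647 140.54576527] [ 2.22060024e+00 -2.22130864e+00  7.93359717e-04] [ 0.21219298 -0.06328353 -0.52563868]
```

View pics/w4c.png

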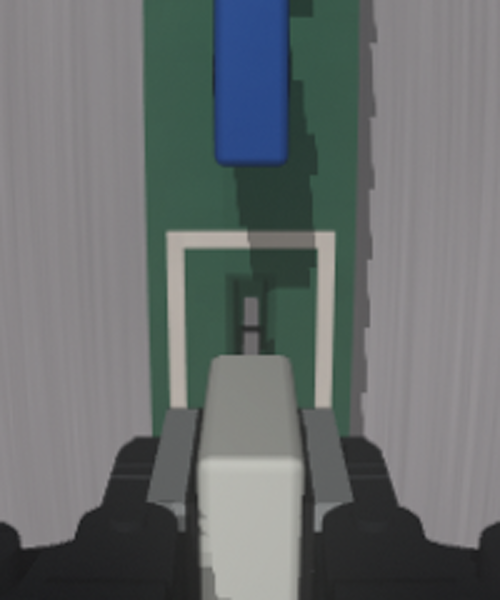

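The blade tip at (251,296) is centred in the frame (167–334) and just inside the pocket's near edge (~283). I'll insert.

```bash
python3 -m jog '[[[0,0,-12],[0,0,0],0],[[0,0,-28],[0,0,0],0],[[0,0,-46],[0,0,0],0],[[0,0,-60],[0,0,0],0],[[0,0,-60],[0,0,0],0]]'; python3 -m jog '[[[0,0,-2],[0,0,0],0],[[0,0,-4],[0,0,0],0],[[0,0,-4],[0,0,0],0]]'
```

```text
clock: 6.22
ee_pos: [561.8, 297.1, 78.1]
eef_rot: [2.22, -2.218, -0.0]
ft_force: [-0.3, -0.7, 0.1]
width: 13.3
grasp_force: 60.0
clock: 6.6
ee_pos: [562.7, 297.7, 76.5]
eef_rot: [-2.222, 2.221, 0.0]
ft_force: [0.3, 0.2, -0.6]
width: 13.3
grasp_force: 60.0
```

```bash
python3 -m jog '[[[0,0,-1.5],[0,0,0],0],[[0,0,-1.5],[0,0,0],0],[[0,0,-1.5],[0,0,0],0.3],[[0,0,-1.5],[0,0,0],0.6],[[0,0,-1.5],[0,0,0],0.6]]'; python3 -m jog '[[[0,0,0],[0,0,0],0.6],[[0,0,0],[0,0,0],1],[[0,0,15],[0,0,0],1],[[0,0,50],[0,0,0],1],[[0,0,110],[0,0,0],1]]'; python3 -m jog '[[[0,-60,0],[0,0,0],1],[[0,-90,-5],[0,0,0],1],[[0,-90,-5],[0,0,0],1]]'
python3 - <<'E'
from station import r
import cv2,numpy as np
s=r.read_state();print(s["ee_pos"],s["eef_rot"]);np.save("p5.npy",[s["ee_pos"],s["eef_rot"]])
im=r.capture("wrist")[:,:,::-1]
cv2.imwrite("pics/w5.png",im)
d=r.capture("side")[:,:,::-1];S=r.capture("scene")[:,:,::-1]
o=np.zeros((600,800,3),np.uint8)
o[:,:480]=cv2.resize(im[90:340,220:420],(480,600),interpolation=2)
o[:300,480:]=cv2.resize(d[290:440,160:320],(320,300),interpolation=2)
o[300:,480:]=cv2.resize(S[270:420,310:470],(320,300),interpolation=2)
cv2.imwrite("pics/w5c.png",o)
E
```

```text
clock: 7.22
ee_pos: [562.7, 297.7, 74.8]
eef_rot: [2.222, -2.221, 0.0]
ft_force: [-0.1, 0.3, 0.5]
width: 51.5
grasp_force: 0.0
clock: 7.85
ee_pos: [561.8, 297.0, 184.7]
eef_rot: [2.219, -2.218, -0.001]
ft_force: [0.6, 1.6, -0.2]
width: 85.4
grasp_force: 0.0
clock: 8.22
ee_pos: [562.9, 205.9, 181.3]
eef_rot: [-2.218, 2.222, -0.001]
ft_force: [0.0, 0.6, 1.4]
width: 85.3
grasp_force: 0.0
[562.90902107 205.93874339 181.31549632] [-2.21827665e+00  2.22238556e+00 -6.86907839e-04]
```

View pics/w5c.png

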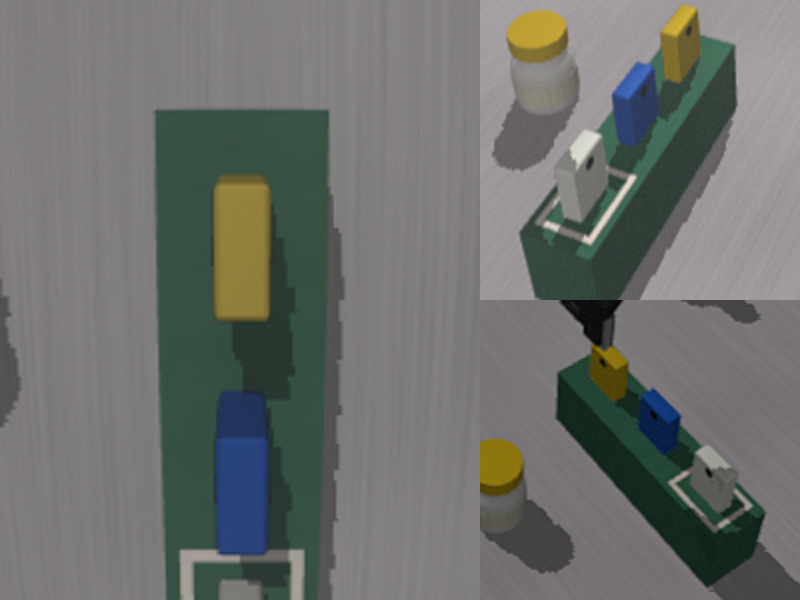

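White stands home in the framed pocket, its handle underside on the rack. The yellow handle at crop (242,252) is upright and square. Now I grasp it.

```bash
python3 -m jog '[[[0,-38,0],[0,0,0],1],[[0,-38,-50],[0,0,0],1],[[0,-38,-90],[0,0,0],1],[[0,-38,-105],[0,0,0],1],[[0,-38,-105],[0,0,0],0.3]]'; python3 -m jog '[[[0,0,0],[0,0,0],0],[[0,0,0],[0,0,0],0],[[0,0,0],[0,0,0],0],[[0,0,0],[0,0,0],0],[[0,0,0],[0,0,0],0]]'
```

```text
clock: 9.0
ee_pos: [562.6, 170.0, 74.7]
eef_rot: [2.222, -2.219, 0.0]
ft_force: [0.5, 0.2, 0.4]
width: 69.9
grasp_force: 0.0
clock: 9.62
ee_pos: [563.1, 169.9, 75.9]
eef_rot: [-2.221, 2.22, -0.001]
ft_force: [-0.9, 0.6, 6.0]
width: 13.5
grasp_force: 58.8
```

```bash
python3 -m jog '[[[0,0,15],[0,0,0],0],[[0,0,50],[0,0,0],0],[[0,0,100],[0,0,0],0],[[0,-20,155],[0,0,0],0],[[0,-75,170],[0,0,0],0]]'; python3 -m jog '[[[0,-60,0],[0,0,2],0],[[-8,-120,0],[0,0,4],0],[[-16,-180,0],[0,0,5.8],0],[[-24,-240,0],[0,0,5.8],0],[[-31,-300,0],[0,0,5.8],0]]'; python3 -m jog '[[[0,-40,0],[0,0,0],0],[[0,-56,0],[0,0,0],0],[[0,-56,-25],[0,0,0],0],[[0,-56,-40],[0,0,0],0],[[0,-56,-40],[0,0,0],0]]'
python3 - <<'E'
from h import *
import cv2
s=r.read_state();print(s["ee_pos"],s["eef_rot"],2*np.degrees(np.arctan2(s["eef_rot"][1],s["eef_rot"][0]))-90)
np.save("p6.npy",[s["ee_pos"],s["eef_rot"]])
im=r.capture("wrist")[:,:,::-1];cv2.imwrite("pics/w6.png",im)
# orange cheeks and tip: numbers only
h=cv2.cvtColor(im.copy(),cv2.COLOR_BGR2HSV)
m=cv2.inRange(h,(5,150,90),(16,255,255));n,_,st,c=cv2.connectedComponentsWithStats(m)
print([ (st[i].tolist(),c[i].round(1).tolist()) for i in range(1,n) if st[i][4]>40])
E
```

```text
clock: 10.25
ee_pos: [563.5, 95.2, 249.5]
eef_rot: [-2.222, 2.214, -0.004]
ft_force: [0.2, -0.2, -2.1]
width: 13.0
grasp_force: 59.2
clock: 10.88
ee_pos: [530.8, -207.2, 245.3]
eef_rot: [-2.332, 2.105, -0.0]
ft_force: [1.0, 0.0, -1.1]
width: 13.6
grasp_force: 59.1
clock: 11.5
ee_pos: [531.2, -260.6, 203.4]
eef_rot: [2.331, -2.104, -0.004]
ft_force: [0.3, 0.6, -0.2]
width: 13.1
grasp_force: 59.1
[ 531.17202311 -260.58857693  203.44328044] [ 2.3314018  -2.10369455 -0.00386369] -174.12178776027372
[([291, 206, 57, 19, 1037], [319.0, 214.9]), ([291, 255, 11, 29, 223], [296.6, 270.7]), ([338, 264, 8, 20, 78], [341.7, 276.1])]
```

```bash
python3 -m jog '[[[0,0,-7],[0,0,0],0],[[0,0,-11],[0,0,0],0],[[0,0,-15],[0,0,0],0],[[0,0,-15],[0,0,0],0]]'; python3 -m jog '[[[0,0,-3],[0,0,0],0],[[0,0,-6],[0,0,0],0],[[0,0,-9],[0,0,0],0],[[0,0,-12],[0,0,0],0],[[0,0,-12],[0,0,0],0]]'
```

```text
clock: 12.05
ee_pos: [531.2, -262.1, 191.3]
eef_rot: [2.33, -2.105, 0.002]
ft_force: [-3.4, 0.1, 4.8]
width: 13.4
grasp_force: 59.8
clock: 12.68
ee_pos: [531.7, -261.3, 177.3]
eef_rot: [2.331, -2.106, -0.0]
ft_force: [-0.7, -1.6, 1.6]
width: 13.1
grasp_force: 59.5
```

```bash
python3 -m jog '[[[0,0,-4],[0,0,0],0],[[0,0,-8],[0,0,0],0],[[0,0,-11.5],[0,0,0],0],[[0,0,-11.5],[0,0,0],0],[[0,0,-11.5],[0,0,0],0]]'
python3 - <<'E'
from station import r
import cv2,numpy as np
s=r.read_state();print(s["ee_pos"],s["eef_rot"],s["ft_force"],s["wrist_torque"])
o=np.zeros((600,800,3),np.uint8)
im=r.capture("wrist")[:,:,::-1];d=r.capture("side")[:,:,::-1];S=r.capture("scene")[:,:,::-1]
for n,i in(("w7",im),("d7",d),("s7",S)):cv2.imwrite(f"pics/{n}.png",i)
o[:300,:400]=cv2.resize(d[140:200,330:410],(400,300),interpolation=2)
o[300:,:400]=cv2.resize(S[120:180,220:300],(400,300),interpolation=2)
o[:,400:]=cv2.resize(im[150:330,260:380],(400,600),interpolation=2)
cv2.imwrite("pics/c7.png",o)
E
```

```text
clock: 13.3
ee_pos: [531.7, -261.2, 165.6]
eef_rot: [2.331, -2.106, -0.001]
ft_force: [0.1, -0.6, 0.8]
width: 13.2
grasp_force: 59.3
[ 531.65210623 -261.23688521  165.63293426] [ 2.33144149e+00 -2.10564399e+00 -8.74189103e-04] [ 0.09446571 -0.58333261  0.75914974] [-0.48754537 -0.20232491 -0.04979104]
```

View pics/c7.png

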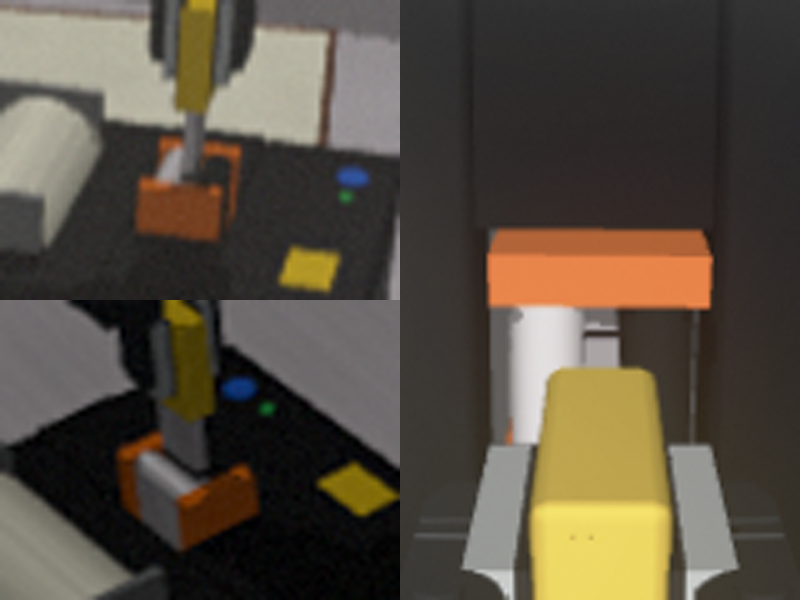

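The last view shows the yellow blade between the platen and the head, clear of both cheeks. Its black band is at about crop (602,333), the handle's underside edge at v≈370 and the top edge at v≈505. I'll cross-check the height by fitting these to the gauge geometry.

Run:
```python
from h import *
from scipy.optimize import least_squares
s=r.read_state();P=(np.array([531.63,-261.3,165.9]),s["eef_rot"])
c,sn=np.cos(np.radians(5.8)),np.sin(np.radians(5.8))
pts=[(-12,30,249.9),(-17,60,261.0),(-17,105,301.3)]
def f(q):
    return [proj(np.array([531.63-sn*(y+q[0]),-261.3+c*(y+q[0]),q[1]+z]),P)[1]-v for y,z,v in pts]
for q in([0,96.0],): print(f(q))
k=least_squares(f,[0,96]);print(k.x,k.fun)
```

```text
[np.float64(-0.292993090896033), np.float64(-3.2504889053884654), np.float64(-1.6459824093910242)]
[ 1.37746347 94.35875577] [ 1.36667712 -1.3832823   0.17146651]
```

The kinematics give the tip at ≈96 mm, so the line is about 1 mm high. I'll lower 1 mm and average the readings.

```bash
python3 -m jog '[[[0,0,-1],[0,0,0],0],[[0,0,-1],[0,0,0],0],[[0,0,-1],[0,0,0],0]]'
python3 - <<'E'
from station import r
import numpy as np
a=[]
for i in range(12): r.capture("wrist"); s=r.read_state(); a.append(np.r_[s["ee_pos"],s["ft_force"]])
print(np.mean(a,0).round(2),np.std(a,0).round(2))
E
```

```text
clock: 13.82
ee_pos: [531.7, -261.3, 165.6]
eef_rot: [-2.332, 2.106, -0.0]
ft_force: [-1.2, 1.1, 3.8]
width: 13.2
grasp_force: 59.8
[ 5.3167e+02 -2.6137e+02  1.6553e+02 -8.8000e-01  8.0000e-02  4.7300e+00] [0.01 0.02 0.09 0.4  0.46 0.27]
```

```bash
python3 -m jog '[[[0,0,-0.9],[0,0,0],0],[[0,0,-0.9],[0,0,0],0],[[0,0,-0.9],[0,0,0],0],[[0,0,-0.9],[0,0,0],0]]'
```

```text
clock: 14.92
ee_pos: [531.7, -261.4, 164.3]
eef_rot: [2.331, -2.106, -0.0]
ft_force: [-0.1, -0.2, 4.0]
width: 13.1
grasp_force: 59.8
```

```bash
python3 -m jog '[[[0,0,0.5],[0,0,0],0],[[0,0,0.5],[0,0,0],0.2],[[0,0,0.5],[0,0,0],0.5],[[0,0,0.5],[0,0,0],1],[[0,0,0.5],[0,0,0],1]]'; python3 -m jog '[[[0,0,0],[0,0,0],1],[[0,0,15],[0,0,0],1],[[0,0,50],[0,0,0],1],[[0,0,90],[0,0,0],1],[[0,0,116],[0,0,0],1]]';python3 -m jog '[[[0,0,0],[0,0,0],1],[[0,0,0],[0,0,0],1],[[0,0,0],[0,0,0],1]]'
python3 - <<'E'
from h import *
import cv2
np.set_printoptions(precision=1,suppress=True)
s=r.read_state();P=(s["ee_pos"],s["eef_rot"]);print(P)
im=r.capture("wrist")[:,:,::-1].copy();cv2.imwrite("pics/w8.png",im)
d=r.capture("side")[:,:,::-1].copy();S=r.capture("scene")[:,:,::-1].copy();cv2.imwrite("pics/d8.png",d);cv2.imwrite("pics/s8.png",S)
def comps(i,box):
    x,y,w,h=box;m=cv2.inRange(cv2.cvtColor(i,cv2.COLOR_BGR2HSV)[y:y+h,x:x+w],(20,110,60),(35,255,255))
    n,_,st,c=cv2.connectedComponentsWithStats(m)
    return [((st[k][:2]+[x,y]).tolist(),st[k][2:].tolist(),(c[k]+[x,y]).round(1)) for k in range(1,n) if st[k][4]>15]
print(comps(im,(290,180,60,140)),comps(d,(330,110,70,75)),comps(S,(220,90,70,90)),sep="\n")
# column profile on wrist pic along blade
print(im[200:300:2,318:323].mean((1,)).astype(int).tolist())
E
```

```text
clock: 15.55
ee_pos: [531.6, -261.3, 164.7]
eef_rot: [2.332, -2.105, -0.0]
ft_force: [-1.3, 0.2, 0.1]
width: 70.9
grasp_force: 0.0
clock: 16.18
ee_pos: [531.8, -261.7, 284.7]
eef_rot: [-2.33, 2.105, -0.006]
ft_force: [1.1, 0.4, 0.8]
width: 85.6
grasp_force: 0.0
clock: 16.55
ee_pos: [531.4, -261.2, 279.9]
eef_rot: [2.331, -2.105, -0.002]
ft_force: [0.5, -0.8, -0.1]
width: 85.5
grasp_force: 0.0
(array([ 531.4, -261.2,  279.9]), array([ 2.3, -2.1, -0. ]))
[([309, 211], [22, 65, 1378], array([319.6, 243.8]))]
[([365, 137], [11, 26, 201], array([369.5, 149.2]))]
[([247, 118], [15, 27, 288], array([254.3, 130.7])), ([284, 153], [6, 8, 30], array([287.2, 156.6]))]
[[55, 100, 181], [55, 101, 182], [55, 100, 181], [68, 76, 94], [71, 72, 75], [67, 69, 72], [53, 118, 137], [54, 118, 137], [54, 119, 138], [55, 120, 139], [55, 121, 140], [55, 121, 140], [68, 150, 173], [76, 167, 193], [74, 162, 188], [74, 163, 188], [74, 162, 188], [74, 162, 188], [74, 162, 187], [73, 162, 187], [74, 162, 187], [73, 161, 187], [73, 161, 187], [73, 161, 187], [73, 161, 186], [73, 161, 187], [73, 161, 186], [73, 161, 186], [73, 160, 186], [73, 160, 186], [73, 160, 185], [73, 160, 185], [73, 160, 185], [73, 160, 186], [73, 160, 185], [73, 160, 185], [73, 160, 185], [58, 124, 144], [27, 33, 36], [28, 33, 37], [28, 33, 37], [28, 34, 36], [29, 34, 37], [30, 34, 37], [30, 34, 37], [30, 34, 36], [30, 34, 37], [33, 36, 39], [34, 37, 39], [33, 36, 38]]
```

Run:
```python
from h import *
import cv2
from scipy.optimize import least_squares
s=r.read_state();c,sn=np.cos(np.radians(5.8)),np.sin(np.radians(5.8))
def fit(img,P,x,pts,z0,y0,c,sn):
    f=lambda q:[proj(np.array([x-sn*y,q[0]+c*y,q[1]+z]),P)[1]-v for y,z,v in pts]
    k=least_squares(f,[y0,z0]);print(k.x.round(1),k.fun.round(2))
def edges(im,cols,lo,hi):
    p=im[:,cols[0]:cols[1]].astype(float).mean((1))[:,2];g=np.diff(p);out=[]
    i=[j for j in range(lo,hi) if abs(g[j])>12];print([(j,round(g[j])) for j in i])
im=cv2.imread("pics/w8.png");edges(im,(316,323),205,280)
P=(s["ee_pos"],s["eef_rot"])
fit(im,P,531.7,[(-17,60,211.0),(-17,105,224.5),(17,105,274.5)],95,-261,c,sn)
w5=cv2.imread("pics/w5.png");edges(w5,(317,323),155,230)
```

```text
[(205, -46), (206, -17), (210, 26), (211, 37), (223, 26), (224, 26), (273, -41), (274, -71), (275, -35)]
[-259.9   89.4] [ 0.42 -0.44  0.09]
[(161, 14), (162, 26), (163, 13), (165, 16), (166, 24), (221, -24), (222, -31), (223, -41)]
```

Run:
```python
from h import *
import cv2
from scipy.optimize import least_squares
def fit(P,x,pts,z0,y0,a):
    c,sn=np.cos(a),np.sin(a)
    f=lambda q:[proj(np.array([x-sn*y,q[0]+c*y,q[1]+z]),P)[1]-v for y,z,v in pts]
    k=least_squares(f,[y0,z0]);print(k.x.round(1),k.fun.round(2))
P5=np.load("p5.npy");fit(P5,562.7,[(-17,60,162.5),(-17,105,166.2),(17,105,222.8)],6,170,0)
s=r.read_state();fit((s["ee_pos"],s["eef_rot"]),531.7,[(-17,60,211.2),(-17,105,224.4),(17,105,274.6)],95,-261,.101)
# scene/side check: rays of handle top & bottom at the known axis, vs rack yellow before
def bb(f,box):
    x,y,w,h=box;i=cv2.imread(f)[y:y+h,x:x+w];m=cv2.inRange(cv2.cvtColor(i,cv2.COLOR_BGR2HSV),(20,110,60),(35,255,255));n,_,st,c=cv2.connectedComponentsWithStats(m);k=1+np.argmax(st[1:,4]);return c[k]+[x,y]
for a,b,bs,bd in(("pics/scene0.png","pics/side0.png",(360,285,30,40),(248,290,26,45)),("pics/s8.png","pics/d8.png",(235,105,40,50),(345,125,40,45))):
    u,v=bb(a,bs),bb(b,bd);print(u,v,tri(ray("scene",*u),ray("side",*v)))
```

```text
[170.1   2.1] [ 0.02 -0.01  0.  ]
[-259.8   89.5] [ 0.27 -0.28  0.06]
[373.92195122 304.22926829] [259.69746377 311.42572464] (array([562.56965827, 171.19959701,  90.39924033]), np.float64(0.506867411442527))
[254.30902778 130.74305556] [369.54228856 149.22885572] (array([ 531.81533379, -259.99971526,  178.28021128]), np.float64(0.05268418709281853))
```

All cross-checks put the tip at ≈94 ± 0.5 mm (target 95). The line is therefore level with the gap top within about 1 mm, well inside the 3 mm band. The gauge stands free and the arm is clear, so I'm handing in.

```bash
python3 -c "
from station import r
print(r.sign_off())"
```

```text
the job is handed in; nothing more can be done
None
```

The job is handed in at about 17 s: the white gauge is fully home in the white-framed pocket, and the yellow gauge stands upright in the head gap, nipped and released, with its black line measured about 1 mm below the gap top (not checked by eye after release, as my ten pictures were used up).

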